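# Click the crank onto the hand chopper and try the drive

### The arm

A 6-joint arm with a two-finger parallel gripper is mounted at the origin on a cart in front of the work surface, level with it; the furniture and walls round the work are solid. World frame = base frame: x ahead of the robot, y to its left, z up, the work surface at z = 0. Lengths are in m, angles in rad, forces in N, time in s.
With the tool pointing down it reaches from about 0.35 to 0.725 m from the base axis. Payload 4.3 kg.
Tool frame: the origin (TCP) lies on the front face of the gripper's body, between the roots of the fingers; the fingertips stand 73 mm ahead of it and the grasp point (between the pads) lies 54 mm ahead of it (ctrl.nose_length is the distance from the TCP to the fingertips, in m); z points along the fingers, y is the line along which they close (so a half turn about z gives the same grasp; the last joint's range is limited). The gripper opens to 85 mm and grips with 20 to 120 N. Pads are 22 mm wide; open, the fingers measure 114 mm over their backs; the gripper's body (76 mm by 85 mm) begins 54 mm behind the grasp point. The pads swing forward as they close: fully open they stand 13 mm farther back than shut.
Start: joints at [1.036, 0.377, 0.081, 1.274, 0, 1.46], TCP at [0.237, 0.524, 0.304] pointing down, gripper open.
Joint ranges: [-2.72, 2.72], [-0.84, 1.66], [-1.02, 1.22], [-1.77, 2.12], [-1.37, 1.28], [-3.14, 3.14]. Speed limits (rad/s): [2.57, 2.57, 3.14, 3.14, 3.14, 3.14].

### API

Orientations are given as a unit quaternion [w, x, y, z].
In Python, from rig import ctrl gives the robot as it stands.
- The arm moves only by the tool move_arm, never from a script. Its argument "deltas" is text: rows parted by semicolons, each of 7 numbers parted by spaces: the turn, a rotation vector about the tool's x, y, z in degrees, then the shift along the tool's x, y, z in m, then the opening in per cent of the stroke, from 0 (shut) to 100 (fully open). A call has 1 to 8 rows; each row shifts and turns the commanded pose from where the row before left it, along the tool's axes as they then stand; what a row does not reach is not made up. A row lasts 1/10 s, in which the tool goes at most 50 mm and 8.59 degrees, less where a joint would pass 70% of its speed; a pose out of reach is approached as far as the arm can. A call is refused whole if a number of a shift passes 0.05 or a number of a turn 8.59, either way. A call with a gripper value outside its range is refused whole. The fingers move at their own pace and stop on an object; "force" is the grip in N (left out, the last holds). Time passes only in rows, so rows that do not move let the fingers close. It gives the time, the measured TCP pose, the force, the opening and the grip force at its end, in the units of the state.
- ctrl.get_state(): the state, without advancing time (a new reading comes with each control period).
- ctrl.read_camera(name): name is "scene" or "top" or "wrist"; returns a dict with "frame" (384x512x3 uint8, blue, green, red), "z_map" (384x512 float32, m along the optical axis (not along the pixel's ray), 0 where there is no reading), "vfov" (degrees; the focal length in pixels is half the picture's height over the tangent of half this angle, whatever the lens; pixels are square), "cx", "cy" (the principal point, pixels), "extrinsics" (4x4, takes a point from camera to world coordinates); the wrist camera has in their place "hand_eye" (4x4, takes a point from camera to tool coordinates, whose origin is the TCP and whose axes are the flange's). Camera axes: x right, y up, looking along -z (the intrinsics and any distortion apply to the point x, -y, -z); pixel columns grow to the right and rows downward; lengths in m; the calibration is good to about 2 mm. A picture is of the moment at which its call begins: read the wrist's pose just before it.
- ctrl.sign_off(): hands the job in; it is judged then, once.
The state is a dict: "time_s": time; "qpos": joint angles; "joint_vel": joint speeds; "effort": joint torques, N m; "tool_pos": TCP position; "ee_rot": TCP orientation; "wrist_force": force on the tool from outside, world axes, zero at the start; "torque": the same for the moment, N m; "width": opening from 0.0 (shut) to 1.0 (fully open); "grip_force": force on a finger pad.
Only numpy, scipy, OpenCV 4.12 (cv2) and the standard library are available. Lean on these libraries where they do the work, as an engineer would, in place of code of your own. Each camera call takes 0.05 s, during which the arm holds its last target. There are 200 camera calls.

### The job

Get the hand chopper ready for the onion: push its loose crank onto the square drive on the lid, feeling for the angle at which it slips on and never forcing it, until the spring ball clicks and the crank sits fully home. Then take the crank by its knob, give it half a turn clockwise (seen from above) to try the drive, and let go, leaving the other things alone.

Things in the scene. Friction and masses are not known exactly. Their poses are not given: they have to be found in the camera images.
- chopper: Hand-cranked food chopper, held to the worktop by its suction foot so that it cannot move: round white foot, clear bowl, white lid 134 mm across, 91 mm high at its rim, rising in the middle to a round steel washer 43 mm across with its top 108 mm above the worktop. The foot's small grey lever sticks out low on the -x side. Origin at the centre of the underside, z up.
- drive_seat (a point): Centre of the top of the steel washer on the lid, 108 mm above the worktop; the boss's underside rests here when the crank is home. A spring ball, centred 13 mm above this, stands 3 mm out of one face of the square drive: the boss meets it when its underside is about 18 mm up, and pushing past takes roughly 10 N; 20 N is never needed. Axes as the chopper's.
- drive_top (a point): Top centre of the square steel drive, an upright spindle 18 mm across the flats that stands 26 mm above the washer, its top edges bevelled by 2 mm. Axes as the chopper's: the angle at which the square itself stands is NOT measured and differs every time; it must be felt (or seen).
- blade_shaft (a joint): Angle of the blade shaft in the bowl (rad), counted from 0 at the start; it turns with the square drive, and the crank on it, on the upright axis. Negative is clockwise seen from above. It is stiff: 0.14 N m, or about 2 N at the crank's knob. The angle of the square to this shaft is arbitrary.
- crank: The loose crank, about 0.17 kg, standing mouth down on the worktop. Square aluminium boss 32 x 32 mm, 42 mm high, that can be gripped on its two y faces; a flat arm, 16 mm wide and 6 mm thick, leaves its +x face 30 mm above the underside and carries the knob. Origin at the centre of the boss's underside, z up, x along the arm.
- crank_mouth (a point): Mouth of the square socket, at the centre of the boss's underside, axes as the crank's. Socket 19.2 mm across the flats (parallel to the boss's faces), 28 mm deep, mouth bevelled by 2.5 mm; a hole in each wall takes the spring ball just as the boss comes to rest on the washer. So it fits at four angles a quarter turn apart, with about 0.06 rad of play either way.
- crank_knob (a point): Centre of the crank's black knob, 65 mm along +x from the boss's axis and 50 mm above the boss's underside. The knob is upright, 24 mm thick, 34 mm high (from 33 to 67 mm above the boss's underside), and spins freely on its pin.
- onion: Red onion, 78 mm across, 84 mm high, on the worktop behind the work. Leave it alone.
- lemon: Lemon, 72 x 57 x 58 mm, lying on the wooden board on the hob to the left. Leave it alone.
- mixing_bowl: Glass bowl, 176 mm across, 84 mm high, standing on the hob at the back left. Leave it alone.
- salt_mill: Salt mill, 44 mm across, 90 mm high, standing to the right of the work. Leave it alone.
Mind the look-alikes: they are no part of the job. Of the things that look like the crank, the larger one is meant.

How it is judged:
By the outcome, as a careful person would: the job done as asked, in the order asked, and still so for the second after the job is handed in, with the robot touching nothing.
It also fails if it takes over 72 s, if anything falls off the work surface, if the arm or the gripper's body presses on something with over 40 N, if the wrist force passes 120 N, or if a joint passes its speed limit or range.

## Working session

There is one attempt and no reset: what is moved stays moved. The work goes in short steps, Python scripts to look and compute and a tool call to move; the robot and the scene stay as the last step left them, time stands still between calls to the robot, and variables do not carry over. Pictures are saved under pics/ and viewed, at most 10 in all, crops included, and the job is handed in when it is done.

Besides the shell and the picture viewer there is one more tool, called after "Call:" by a JSON object that holds its "method" and its "body", one argument or row to a line. move_arm: Moves the arm, as the interface text tells. Its arguments: {"type":"object","properties":{"deltas":{"type":"string"},"force":{"type":"number"}},"required":["deltas"]}

```bash
mkdir -p pics; ls
cat > h.py <<'E'
import numpy as np, cv2
from rig import ctrl
from scipy.spatial.transform import Rotation as R
def T(s):
    M=np.eye(4); q=s["ee_rot"]; M[:3,:3]=R.from_quat([q[1],q[2],q[3],q[0]]).as_matrix(); M[:3,3]=s["tool_pos"]; return M
def cloud(name):
    s=ctrl.get_state(); c=ctrl.read_camera(name)
    z=c["z_map"]; h,w=z.shape; f=h/2/np.tan(np.radians(c["vfov"])/2)
    v,u=np.mgrid[:h,:w]
    P=np.stack([(u-c["cx"])/f*z,-(v-c["cy"])/f*z,-z,np.ones_like(z)],-1)
    E=c["extrinsics"] if "extrinsics" in c else T(s)@c["hand_eye"]
    W=(P@np.array(E).T)[...,:3]; W[z==0]=np.nan
    return c,W,E
E
python3 - <<'E'
from h import *
c1,W1,E1=cloud("top"); c2,W2,E2=cloud("scene")
print({k:v for k,v in c1.items() if k not in("frame","z_map")}); print(c2["vfov"],c2["extrinsics"])
print({k:v for k,v in c2.items() if k not in("frame","z_map")}.keys())
np.savez("top.npz",W=W1,f=c1["frame"]);np.savez("scene.npz",W=W2,f=c2["frame"])
cv2.imwrite("pics/a.png",cv2.resize(c1["frame"],(800,600)));cv2.imwrite("pics/b.png",cv2.resize(c2["frame"],(800,600)))
print(ctrl.get_state())
E
```

```text
pics
{'vfov': 55.129934825648945, 'cx': 254.80083443877376, 'cy': 191.87229379751892, 'extrinsics': array([[-0.02818365,  0.99250247, -0.11893075,  0.44759035],
       [-0.99958179, -0.02875349, -0.00307781, -0.12771818],
       [-0.00647441,  0.11879427,  0.99289778,  1.26911871],
       [ 0.        ,  0.        ,  0.        ,  1.        ]])}
54.745190086048524 [[ 0.64833932  0.5337526  -0.54292199  0.07075947]
 [-0.76129507  0.46317393 -0.45376176 -0.57459761]
 [ 0.00927078  0.70751542  0.70663709  0.78965147]
 [ 0.          0.          0.          1.        ]]
dict_keys(['vfov', 'cx', 'cy', 'extrinsics'])
{'time_s': 0.1, 'qpos': array([ 1.03567974e+00,  3.78056756e-01,  7.97710123e-02,  1.27442666e+00,
       -1.06849725e-05,  1.46052081e+00]), 'joint_vel': array([ 0.00017212, -0.00069614,  0.00332668, -0.00094001, -0.00199719,
        0.00033901]), 'effort': array([ 5.37476390e-04, -4.64694571e+01,  2.70581996e+01,  1.20803333e-02,
       -1.87608930e-04,  1.66539303e-05]), 'tool_pos': array([0.23674946, 0.52349458, 0.30302055]), 'ee_rot': array([-2.98750764e-04,  2.10826540e-01,  9.77523019e-01, -9.10282241e-04]), 'wrist_force': array([ 0.20749533,  0.34882066, -0.04689196]), 'torque': array([-0.0009876 ,  0.00315969,  0.0218025 ]), 'grip_force': 0.0, 'width': 0.9982772837560109}
```

View pics/a.png

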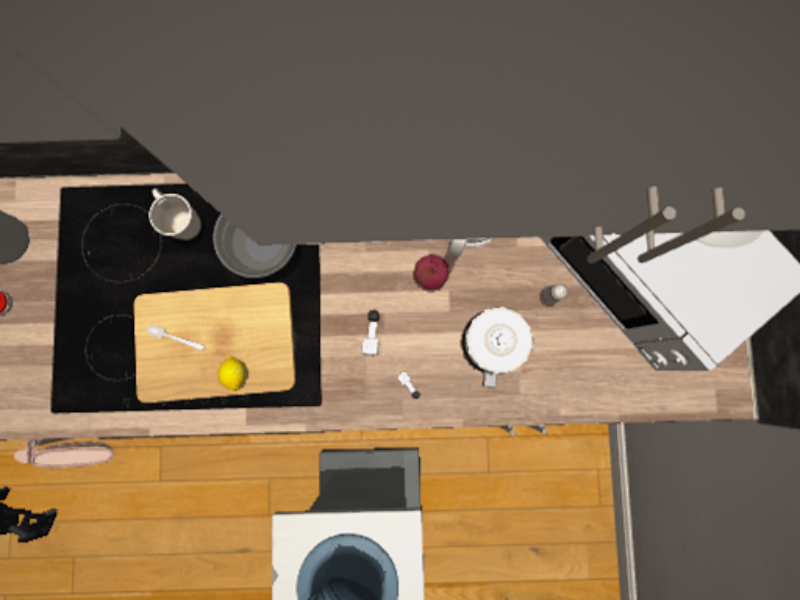

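View pics/b.png

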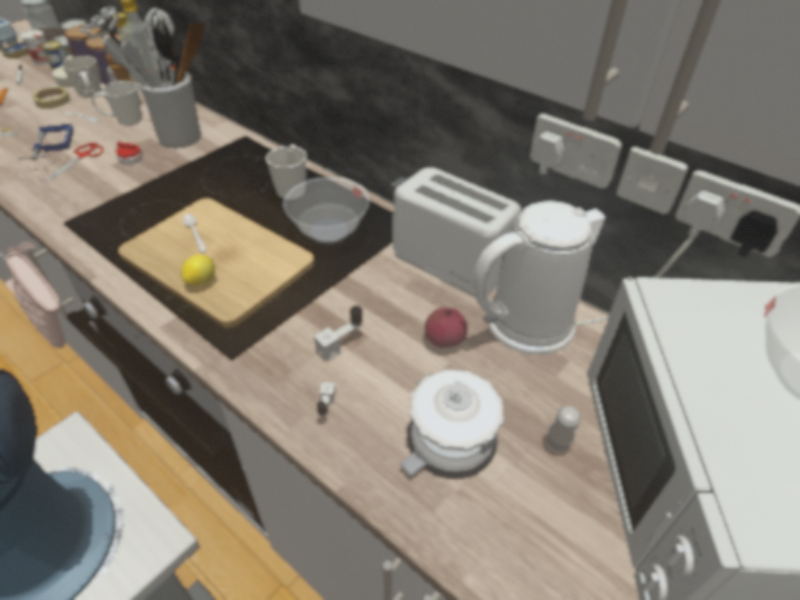

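The top view shows the larger crank with its boss at (371,345) and its knob at (374,316). The chopper is at (498,340) with its lever at (489,380), and the small look-alike is at (408,385). Next I measure them.

Run:
```python
from h import *
d=np.load("top.npz");W=d["W"];f=d["f"]
k=1.5625
def reg(u0,v0,u1,v1,lo,hi):
    S=W[int(v0/k):int(v1/k),int(u0/k):int(u1/k)].reshape(-1,3); return S[(S[:,2]>lo)&(S[:,2]<hi)]
def box(S):
    return len(S),S.min(0).round(4),S.max(0).round(4),S.mean(0).round(4)
print("table",np.nanmedian(reg(420,340,450,380,-1,1),0))
print("boss",box(reg(350,300,395,365,.036,.05)))
print("boss2",box(reg(350,335,395,365,.036,.06)))
print("knob",box(reg(350,300,395,330,.056,.08)))
print("lid",box(reg(450,290,550,395,.08,.12)))
print("drive",box(reg(470,310,530,370,.127,.15)))
print("lever",box(reg(475,370,505,395,.008,.06)))
print("mill",box(reg(535,275,580,310,.02,.12)))
d=np.load("scene.npz");W=d["W"]
print("boss2",box(reg(305,320,365,365,.036,.047)))
print("knob",box(reg(340,295,375,335,.056,.08)))
print("drive",box(reg(420,370,500,420,.127,.15)))
print("lid",box(reg(400,360,510,450,.08,.12)))
```

```text
table [ 4.66600851e-01 -1.97970759e-01 -4.10280707e-04]
boss (100, array([ 0.4818, -0.0801,  0.0361]), array([ 0.5618, -0.0415,  0.0475]), array([ 0.5024, -0.0598,  0.0412]))
boss2 (94, array([ 0.4818, -0.0755,  0.0361]), array([ 0.5158, -0.0415,  0.0475]), array([ 0.4993, -0.0591,  0.0413]))
knob (42, array([ 0.5535, -0.0807,  0.0565]), array([ 0.5735, -0.0576,  0.0693]), array([ 0.5632, -0.069 ,  0.0643]))
lid (1342, array([ 0.4354, -0.3963,  0.0803]), array([ 0.5697, -0.2572,  0.1148]), array([ 0.5015, -0.3264,  0.0935]))
drive (37, array([ 0.4937, -0.3378,  0.1275]), array([ 0.5125, -0.3176,  0.1382]), array([ 0.5028, -0.3278,  0.1327]))
lever (78, array([ 0.4049, -0.3294,  0.0101]), array([ 0.4423, -0.3001,  0.0238]), array([ 0.4226, -0.3142,  0.0189]))
mill (173, array([ 0.5811, -0.5176,  0.0202]), array([ 0.6404, -0.437 ,  0.0944]), array([ 0.6006, -0.4556,  0.0644]))
boss2 (143, array([ 0.48  , -0.0831,  0.0362]), array([ 0.5683, -0.0435,  0.047 ]), array([ 0.5075, -0.0652,  0.041 ]))
knob (59, array([ 0.5511, -0.0837,  0.0561]), array([ 0.5737, -0.0614,  0.0672]), array([ 0.5609, -0.0732,  0.0632]))
drive (67, array([ 0.4908, -0.3409,  0.1275]), array([ 0.5126, -0.3221,  0.1356]), array([ 0.5   , -0.332 ,  0.1323]))
lid (2289, array([ 0.4335, -0.4008,  0.0801]), array([ 0.5691, -0.2615,  0.1198]), array([ 0.4924, -0.3367,  0.0931]))
```

Call:
{"method": "move_arm", "body": {
  "deltas": "0 0 0 -0.03 -0.0266 0 100;0 0 0 -0.03 -0.0266 0 100;0 0 0 -0.03 -0.0266 0 100;0 0 0 -0.03 -0.0266 0 100;0 0 0 -0.03 -0.0266 0 100;0 0 0 -0.03 -0.0266 0 100;0 0 0 -0.03 -0.0266 0 100;0 0 0 -0.03 -0.0266 0 100"
}}

```text
time_s: 0.9
tool_pos: [0.368, 0.2295, 0.3036]
ee_rot: [-0.0, 0.211, 0.978, -0.0]
wrist_force: [1.1, 0.8, 0.6]
width: 1.002
grip_force: 0.0
```

Call:
{"method": "move_arm", "body": {
  "deltas": "0 0 0 -0.03 -0.0266 0 100;0 0 0 -0.03 -0.0266 0 100;0 0 0 -0.03 -0.0266 0 100;0 0 0 -0.03 -0.0266 0 100;0 0 0 -0.03 -0.0266 0 100;0 0 0 -0.03 -0.0266 0 100;0 0 0 -0.03 -0.0266 0 100;0 0 0 -0.03 -0.0266 0 100"
}}

```text
time_s: 1.7
tool_pos: [0.4991, -0.0633, 0.3035]
ee_rot: [-0.0, 0.211, 0.977, 0.0]
wrist_force: [1.0, 0.5, -0.1]
width: 1.0
grip_force: 0.0
```

Call:
{"method": "move_arm", "body": {
  "deltas": "0 0 -7.45 0 0 0 100;0 0 -7.45 0 0 0 100;0 0 0 0 0 0 100;0 0 0 0 0 0 100"
}}

```text
time_s: 2.1
tool_pos: [0.4987, -0.0616, 0.3036]
ee_rot: [-0.0, 0.084, 0.997, 0.0]
wrist_force: [-0.4, 0.9, -0.3]
width: 0.997
grip_force: 0.0
```

Run:
```python
from h import *
s=ctrl.get_state(); print(s["tool_pos"],s["qpos"],s["wrist_force"]); print(T(s)[:3,:3].round(3))
c,W,E=cloud("wrist"); print(c["hand_eye"],c["vfov"],c["cx"],c["cy"],E.round(3))
np.savez("w1.npz",W=W,f=c["frame"])
S=W.reshape(-1,3); S=S[~np.isnan(S[:,0])]
B=S[(S[:,2]>.038)&(S[:,2]<.046)&(abs(S[:,0]-.4985)<.03)&(abs(S[:,1]+.06)<.03)]
print(len(B),B.min(0),B.max(0))
if len(B)>20: print(cv2.minAreaRect(B[:,:2].astype(np.float32)*1000))
K=S[(S[:,2]>.06)&(S[:,2]<.075)&(abs(S[:,0]-.562)<.03)&(abs(S[:,1]+.07)<.03)]
if len(K)>5: print(len(K),K.min(0),K.max(0),cv2.minAreaRect(K[:,:2].astype(np.float32)*1000))
cv2.imwrite("pics/c.png",c["frame"])
```

```text
[ 0.49867104 -0.06156475  0.30357864] [-2.49213855e-01  2.30422393e-01 -1.23309840e-01  1.21782280e+00
  1.28119305e-04 -8.18653569e-02] [-0.38706842  0.94873769 -0.28156996]
[[-0.986  0.167 -0.001]
 [ 0.167  0.986  0.   ]
 [ 0.001  0.    -1.   ]]
[[-4.04804479e-05  9.60416259e-01  2.78568855e-01  7.05610743e-02]
 [ 9.99999905e-01 -8.18740025e-05  4.27591115e-04 -1.79693340e-05]
 [ 4.33473007e-04  2.78568846e-01 -9.60416165e-01 -6.97439106e-02]
 [ 0.00000000e+00  0.00000000e+00  0.00000000e+00  1.00000000e+00]] 65.48142086579145 259.1686779036581 192.0388812826814 [[ 0.167 -0.947 -0.274  0.429]
 [ 0.986  0.16   0.047 -0.05 ]
 [-0.    -0.278  0.961  0.373]
 [ 0.     0.     0.     1.   ]]
794 [ 0.48268666 -0.07725848  0.03834961] [ 0.51875262 -0.04179798  0.04423258]
((500.6961669921875, -59.846336364746094), (32.00770950317383, 31.770488739013672), 80.80843353271484)
338 [ 0.552661   -0.08146327  0.06007607] [ 0.5754416  -0.0578959   0.06811753] ((564.2150268554688, -69.4908676147461), (22.656757354736328, 22.331300735473633), 80.06004333496094)
```

View pics/c.png

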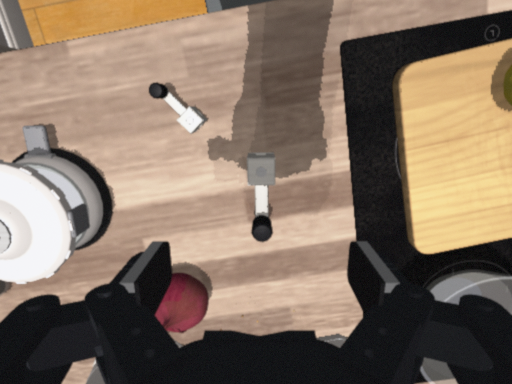

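The wrist view shows the crank directly below: boss at (261,168), 32×32 mm by measurement, and knob at (262,228). I'm descending and gripping the boss.

Call:
{"method": "move_arm", "body": {
  "deltas": "0 0 0 -0.0017 0.0021 0.045 100;0 0 0 0 0 0.045 100;0 0 0 0 0 0.045 100;0 0 0 0 0 0.045 100;0 0 0 0 0 0.025 100;0 0 0 0 0 0.0185 100;0 0 0 0 0 0 60;0 0 0 0 0 0 30",
  "force": 60
}}

```text
time_s: 2.95
tool_pos: [0.5009, -0.0596, 0.0807]
ee_rot: [-0.0, 0.082, 0.997, 0.0]
wrist_force: [0.8, 0.1, 1.3]
width: 0.691
grip_force: 0.0
```

Call:
{"method": "move_arm", "body": {
  "deltas": "0 0 0 0 0 0 0;0 0 0 0 0 0 0;0 0 0 0 0 0 0;0 0 0 0 0 0 0;0 0 0 0 0 0 0;0 0 0 0 0 0 0"
}}

```text
time_s: 3.55
tool_pos: [0.5024, -0.0602, 0.0821]
ee_rot: [0.002, 0.082, 0.997, -0.0]
wrist_force: [-0.4, -0.1, 6.9]
width: 0.368
grip_force: 59.9
```

Call:
{"method": "move_arm", "body": {
  "deltas": "0 0 0 0 0 -0.01 0;0 0 0 0 0 -0.03 0;0 0 0 0 0 -0.04 0;0 0 0 0 0 -0.04 0;0 0 0 0 0 -0.04 0;0 0 0 0 0 -0.03 0;0 0 0 -0.0067 -0.0395 0 0;0 0 0 -0.0067 -0.0395 0 0"
}}

```text
time_s: 4.35
tool_pos: [0.5017, -0.1403, 0.2727]
ee_rot: [0.002, 0.081, 0.997, -0.0]
wrist_force: [-0.1, 0.8, -2.1]
width: 0.363
grip_force: 59.8
```

Call:
{"method": "move_arm", "body": {
  "deltas": "0 0 0 -0.0067 -0.0395 0 0;0 0 0 -0.0067 -0.0395 0 0;0 0 0 0 0 0 0;0 0 0 0 0 0 0;0 0 0 0 0 0 0"
}}

```text
time_s: 4.85
tool_pos: [0.5011, -0.2192, 0.2705]
ee_rot: [-0.0, 0.082, 0.997, 0.0]
wrist_force: [-0.5, -0.1, -1.5]
width: 0.365
grip_force: 60.0
```

Run:
```python
from h import *
s=ctrl.get_state(); print(s["tool_pos"],s["qpos"],s["wrist_force"],s["torque"]); print(T(s)[:3,:3].round(4))
c,W,E=cloud("wrist")
np.savez("w2.npz",W=W,f=c["frame"],E=E)
D=(W[...,2]>.128)&(W[...,2]<.14)&(abs(W[...,0]-.5)<.03)&(abs(W[...,1]+.33)<.03)
B=W[D]; print(len(B),B.min(0),B.max(0),np.median(B[:,2]))
print(cv2.minAreaRect(B[:,:2].astype(np.float32)*1000))
v,u=np.nonzero(D); print(u.min(),u.max(),v.min(),v.max())
Wa=(W[...,2]>.1065)&(W[...,2]<.111)&(abs(W[...,0]-.5)<.03)&(abs(W[...,1]+.33)<.03)
B=W[Wa]; print(len(B),cv2.minAreaRect(B[:,:2].astype(np.float32)*1000), cv2.minEnclosingCircle(B[:,:2].astype(np.float32)*1000))
u0,v0=int(u.mean()),int(v.mean())
cr=c["frame"][max(0,v0-35):v0+35,max(0,u0-45):u0+45]
a=cv2.resize(cr,None,fx=6,fy=6,interpolation=cv2.INTER_CUBIC)
b=cv2.resize(c["frame"],None,fx=.5,fy=.5)
o=np.zeros((max(a.shape[0],192),a.shape[1]+256,3),np.uint8); o[:a.shape[0],:a.shape[1]]=a;o[:192,a.shape[1]:]=b
cv2.imwrite("pics/d.png",o);print(u0,v0,o.shape)
```

```text
[ 0.50110161 -0.21915832  0.27047559] [-5.28532745e-01  3.31983685e-01 -7.15263407e-02  1.16826127e+00
  5.67936147e-04 -3.64429956e-01] [-0.54572986 -0.08377033 -1.45786011] [0.0585728  0.00295873 0.0064623 ]
[[-9.866e-01  1.634e-01 -6.000e-04]
 [ 1.634e-01  9.866e-01  1.000e-03]
 [ 7.000e-04  9.000e-04 -1.000e+00]]
609 [ 0.49297053 -0.34021002  0.12801819] [ 0.51398428 -0.31848218  0.1357547 ] 0.13337977882886806
((503.6051025390625, -329.1517028808594), (18.091327667236328, 19.039188385009766), 12.70125961303711)
100 134 216 245
1149 ((502.7594909667969, -326.57080078125), (43.47907638549805, 41.135154724121094), 26.3082218170166) ((503.1023254394531, -328.2069091796875), 22.38174819946289)
116 230 (420, 796, 3)
```

View pics/d.png

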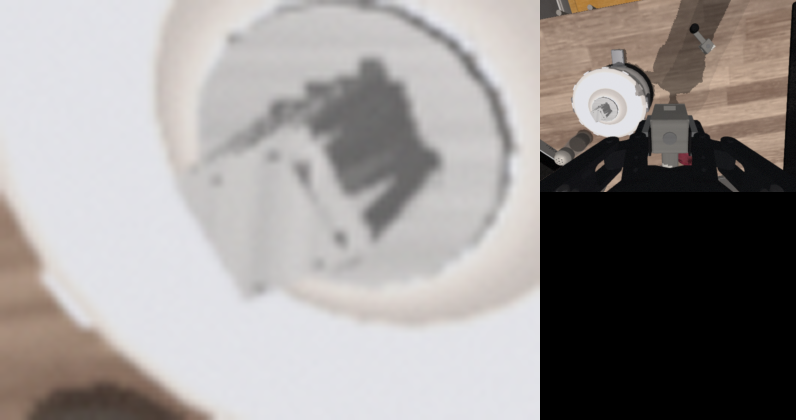

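Run:
```python
from h import *
from scipy.optimize import minimize
d=np.load("w2.npz");W=d["W"]; s=ctrl.get_state(); M=T(s)
for lo in(.1305,.1315,.132,.1328):
    B=W[(W[...,2]>lo)&(W[...,2]<.137)&(abs(W[...,0]-.503)<.025)&(abs(W[...,1]+.329)<.025)]
    print(lo,len(B),cv2.minAreaRect(B[:,:2].astype(np.float32)*1000))
L=(W-M[:3,3])@M[:3,:3]   # tool frame
print("boss top hist")
S=L[(abs(L[...,0])<.03)&(abs(L[...,1])<.03)]; S=S[(S[:,2]>0)&(S[:,2]<.09)]
print(np.histogram(S[:,2],bins=np.arange(.0,.09,.005)))
for lo,hi in((.03,.036),(.036,.043),(.034,.045)):
    b=S[(S[:,2]>lo)&(S[:,2]<hi)]
    if len(b)>20: print(lo,hi,len(b),b.min(0),b.max(0),np.median(b,0),cv2.minAreaRect(b[:,:2].astype(np.float32)*1000))
```

```text
0.1305 555 ((503.6272888183594, -329.14068603515625), (18.062255859375, 19.027950286865234), 12.60810375213623)
0.1315 518 ((503.6256408691406, -329.0711669921875), (18.015901565551758, 18.891075134277344), 12.701258659362793)
0.132 500 ((503.5189208984375, -328.71685791015625), (17.961294174194336, 18.14991569519043), 13.182137489318848)
0.1328 417 ((503.42022705078125, -328.6405334472656), (17.612186431884766, 16.87778663635254), 11.769265174865723)
boss top hist
(array([1026,  321,  135,  626,  591,  593,  629, 1970, 4066, 1126,  674,
        487,  406,  193,  199,  340,   78]), array([0.   , 0.005, 0.01 , 0.015, 0.02 , 0.025, 0.03 , 0.035, 0.04 ,
       0.045, 0.05 , 0.055, 0.06 , 0.065, 0.07 , 0.075, 0.08 , 0.085]))
0.03 0.036 871 [-0.01185655 -0.02898065  0.03001176] [0.01275644 0.02859718 0.03599987] [ 0.00484369 -0.01562854  0.03454829] ((0.4264650344848633, -0.28949546813964844), (24.266448974609375, 57.57624816894531), 0.5055834054946899)
0.036 0.043 5512 [-0.01440496 -0.02935326  0.03600033] [0.01849101 0.02913604 0.04299184] [5.00128770e-03 1.02946853e-05 4.03694441e-02] ((2.5148420333862305, 0.01332855224609375), (58.450286865234375, 32.86272430419922), 88.2658920288086)
0.034 0.045 6374 [-0.01447039 -0.02935326  0.03400412] [0.01854131 0.02913604 0.04499174] [ 0.00550687 -0.0003922   0.04031685] ((2.0617809295654297, -0.11793899536132812), (32.99900817871094, 58.49000930786133), 0.11927815526723862)
```

Call:
{"method": "move_arm", "body": {
  "deltas": "0 0 0 -0.0074 -0.0357 0 0;0 0 0 -0.0074 -0.0357 0 0;0 0 0 -0.0074 -0.0356 0 0;0 0 -7.47 0 0 0 0;0 0 -7.47 0 0 0 0;0 0 -7.47 0 0 0 0;0 0 0 0 0 0.025 0;0 0 0 0 0 0.02 0"
}}

```text
time_s: 5.7
tool_pos: [0.5064, -0.328, 0.2253]
ee_rot: [0.0, -0.114, 0.993, -0.0]
wrist_force: [-1.0, -0.8, -2.0]
width: 0.362
grip_force: 60.3
```

Call:
{"method": "move_arm", "body": {
  "deltas": "0 0 0 0 0 0 0;0 0 0 0 0 0 0;0 0 0 0 0 0 0"
}}

```text
time_s: 6.0
tool_pos: [0.5065, -0.3291, 0.2268]
ee_rot: [0.001, -0.113, 0.994, -0.001]
wrist_force: [0.5, 0.1, -1.8]
width: 0.367
grip_force: 60.3
```

Run:
```python
from h import *
s=ctrl.get_state(); M=T(s); print(s["tool_pos"],s["wrist_force"],s["torque"]); print(M[:3,:3].round(4))
p=M[:3,3]+M[:3,:3]@[.002,0,.082]; print("mouth",p, "err drive-mouth in tool",M[:3,:3].T@(np.array([.5035,-.3289,.134])-p), np.degrees(np.arctan2(-M[1,0],-M[0,0])))
```

```text
[ 0.50653625 -0.32913187  0.22681101] [ 0.4909721   0.07712217 -1.78444164] [-0.01958383  0.01306243 -0.024304  ]
[[-0.9743 -0.2253  0.0016]
 [-0.2253  0.9743 -0.0011]
 [-0.0013 -0.0014 -1.    ]]
mouth [ 0.50471701 -0.32967244  0.14480858] err drive-mouth in tool [0.00102559 0.0010422  0.01080579] 13.022883613903554
```

Call:
{"method": "move_arm", "body": {
  "deltas": "0 0 0 0.0005 0.0005 0.006 0;0 0 0 0 0 0.003 0;0 0 0 0 0 0.001 0;0 0 0 0 0 0 0"
}}

```text
time_s: 6.4
tool_pos: [0.505, -0.3289, 0.2151]
ee_rot: [-0.0, -0.113, 0.994, 0.0]
wrist_force: [0.4, -0.2, -0.8]
width: 0.371
grip_force: 60.3
```

Call:
{"method": "move_arm", "body": {
  "deltas": "0 0 0 0 0 0.001 0;0 0 0 0 0 0.001 0;0 0 0 0 0 0 0"
}}

```text
time_s: 6.7
tool_pos: [0.5052, -0.3289, 0.2132]
ee_rot: [-0.0, -0.113, 0.994, 0.0]
wrist_force: [-0.2, 0.5, -1.0]
width: 0.363
grip_force: 60.3
```

Call:
{"method": "move_arm", "body": {
  "deltas": "0 0 0 0 0 0.001 0;0 0 0 0 0 0 0"
}}

```text
time_s: 6.9
tool_pos: [0.5052, -0.3289, 0.2123]
ee_rot: [0.0, -0.113, 0.994, 0.0]
wrist_force: [0.5, 0.2, -2.1]
width: 0.363
grip_force: 60.3
```

Call:
{"method": "move_arm", "body": {
  "deltas": "0 0 0 0 0 0.001 0;0 0 0 0 0 0.001 0;0 0 0 0 0 0 0"
}}

```text
time_s: 7.2
tool_pos: [0.5051, -0.3289, 0.2102]
ee_rot: [-0.0, -0.113, 0.994, 0.0]
wrist_force: [-0.2, -0.5, -1.5]
width: 0.369
grip_force: 60.3
```

Call:
{"method": "move_arm", "body": {
  "deltas": "0 0 0 0 0 0.001 0;0 0 0 0 0 0 0"
}}

```text
time_s: 7.4
tool_pos: [0.5052, -0.3289, 0.2092]
ee_rot: [-0.0, -0.113, 0.994, 0.0]
wrist_force: [0.5, -0.2, -1.3]
width: 0.362
grip_force: 60.3
```

Call:
{"method": "move_arm", "body": {
  "deltas": "0 0 0 0 0 0.001 0;0 0 0 0 0 0 0"
}}

```text
time_s: 7.6
tool_pos: [0.5052, -0.3289, 0.2082]
ee_rot: [-0.0, -0.113, 0.994, 0.0]
wrist_force: [0.1, -1.1, -0.8]
width: 0.365
grip_force: 60.3
```

It's on the square, with no side force. I'm pushing on toward the ball.

Call:
{"method": "move_arm", "body": {
  "deltas": "0 0 0 0 0 0.001 0;0 0 0 0 0 0 0"
}}

```text
time_s: 7.8
tool_pos: [0.5052, -0.3289, 0.2072]
ee_rot: [-0.0, -0.113, 0.994, 0.0]
wrist_force: [1.3, -0.8, -2.2]
width: 0.365
grip_force: 60.3
```

Call:
{"method": "move_arm", "body": {
  "deltas": "0 0 0 0 0 0.001 0;0 0 0 0 0 0 0"
}}

```text
time_s: 8.0
tool_pos: [0.5052, -0.3289, 0.2062]
ee_rot: [-0.0, -0.113, 0.994, 0.0]
wrist_force: [0.1, -0.3, -1.4]
width: 0.367
grip_force: 60.3
```

Call:
{"method": "move_arm", "body": {
  "deltas": "0 0 0 0 0 0.001 0;0 0 0 0 0 0 0"
}}

```text
time_s: 8.2
tool_pos: [0.5054, -0.329, 0.2054]
ee_rot: [0.0, -0.113, 0.994, 0.0]
wrist_force: [0.4, -0.2, -1.3]
width: 0.366
grip_force: 60.3
```

Call:
{"method": "move_arm", "body": {
  "deltas": "0 0 0 0 0 0.001 0;0 0 0 0 0 0 0"
}}

```text
time_s: 8.4
tool_pos: [0.5057, -0.329, 0.2046]
ee_rot: [0.001, -0.113, 0.994, -0.0]
wrist_force: [1.4, 0.1, -1.3]
width: 0.361
grip_force: 60.3
```

Call:
{"method": "move_arm", "body": {
  "deltas": "0 0 0 0 0 0.001 0;0 0 0 0 0 0 0"
}}

```text
time_s: 8.6
tool_pos: [0.5058, -0.3291, 0.2037]
ee_rot: [0.001, -0.113, 0.994, -0.0]
wrist_force: [2.4, -0.3, -0.4]
width: 0.361
grip_force: 60.6
```

Call:
{"method": "move_arm", "body": {
  "deltas": "0 0 0 0 0 0.001 0;0 0 0 0 0 0 0"
}}

```text
time_s: 8.8
tool_pos: [0.5057, -0.3291, 0.2025]
ee_rot: [0.001, -0.113, 0.994, -0.0]
wrist_force: [3.7, -0.5, -0.1]
width: 0.367
grip_force: 60.6
```

Call:
{"method": "move_arm", "body": {
  "deltas": "0 0 0 0 0 0.001 0;0 0 0 0 0 0 0"
}}

```text
time_s: 9.0
tool_pos: [0.5056, -0.329, 0.2012]
ee_rot: [0.0, -0.113, 0.994, 0.0]
wrist_force: [4.2, -0.8, -1.1]
width: 0.366
grip_force: 60.5
```

Call:
{"method": "move_arm", "body": {
  "deltas": "0 0 0 0 0 0.001 0;0 0 0 0 0 0.001 0;0 0 0 0 0 0 0"
}}

```text
time_s: 9.3
tool_pos: [0.5052, -0.3288, 0.1989]
ee_rot: [-0.0, -0.113, 0.994, 0.0]
wrist_force: [5.4, -0.0, -2.4]
width: 0.365
grip_force: 60.3
```

Call:
{"method": "move_arm", "body": {
  "deltas": "0 0 0 0 0 0.001 0;0 0 0 0 0 0.001 0;0 0 0 0 0 0 0"
}}

```text
time_s: 9.6
tool_pos: [0.5051, -0.3288, 0.1969]
ee_rot: [-0.0, -0.113, 0.994, 0.0]
wrist_force: [4.4, 0.4, -3.3]
width: 0.365
grip_force: 60.3
```

Call:
{"method": "move_arm", "body": {
  "deltas": "0 0 0 0 0 0.001 0;0 0 0 0 0 0.001 0;0 0 0 0 0 0 0"
}}

```text
time_s: 9.9
tool_pos: [0.5049, -0.3288, 0.1949]
ee_rot: [-0.0, -0.113, 0.994, 0.0]
wrist_force: [4.8, -0.0, -3.5]
width: 0.365
grip_force: 60.2
```

Run:
```python
from h import *
s=ctrl.get_state(); M=T(s); print(s["tool_pos"],s["wrist_force"],s["torque"])
c,W,E=cloud("wrist"); L=(W-M[:3,3])@M[:3,:3]
S=L[(abs(L[...,0]-.002)<.012)&(abs(L[...,1])<.012)]; b=S[(S[:,2]>.03)&(S[:,2]<.05)]; print("boss top tool z",np.median(b,0),len(b))
print("boss top world z", M[2,3]-np.median(b[:,2]))
```

```text
[ 0.50489046 -0.32884495  0.19485098] [ 4.80359697 -0.03764773 -3.54230972] [-0.00191049 -0.91233609  0.03366621]
boss top tool z [0.00279512 0.00020353 0.04022529] 2898
boss top world z 0.1546256936452086
```

Call:
{"method": "move_arm", "body": {
  "deltas": "0 0 0 0 0 0.001 0;0 0 0 0 0 0.001 0;0 0 0 0 0 0 0"
}}

```text
time_s: 10.25
tool_pos: [0.5047, -0.3288, 0.1929]
ee_rot: [-0.001, -0.113, 0.994, 0.0]
wrist_force: [2.5, 0.6, -5.1]
width: 0.361
grip_force: 60.1
```

Call:
{"method": "move_arm", "body": {
  "deltas": "0 0 0 0 0 0.001 0;0 0 0 0 0 0 0"
}}

```text
time_s: 10.45
tool_pos: [0.5048, -0.3289, 0.1921]
ee_rot: [-0.001, -0.113, 0.994, 0.0]
wrist_force: [2.6, 0.8, -4.4]
width: 0.366
grip_force: 60.1
```

Call:
{"method": "move_arm", "body": {
  "deltas": "0 0 0 0 0 0.001 0;0 0 0 0 0 0 0"
}}

```text
time_s: 10.65
tool_pos: [0.5048, -0.329, 0.1913]
ee_rot: [-0.0, -0.113, 0.994, -0.0]
wrist_force: [1.0, 0.5, -1.6]
width: 0.363
grip_force: 60.2
```

Call:
{"method": "move_arm", "body": {
  "deltas": "0 0 0 0 0 0.0007 0;0 0 0 0 0 0 0"
}}

```text
time_s: 10.85
tool_pos: [0.5049, -0.329, 0.1906]
ee_rot: [-0.0, -0.113, 0.994, -0.0]
wrist_force: [0.5, -0.6, -2.4]
width: 0.363
grip_force: 60.2
```

Call:
{"method": "move_arm", "body": {
  "deltas": "0 0 0 0 0 0.0007 0;0 0 0 0 0 0 0"
}}

```text
time_s: 11.05
tool_pos: [0.5049, -0.3291, 0.1902]
ee_rot: [-0.0, -0.113, 0.994, -0.0]
wrist_force: [0.2, 0.4, 1.2]
width: 0.362
grip_force: 60.6
```

Call:
{"method": "move_arm", "body": {
  "deltas": "0 0 0 0 0 0.0005 0;0 0 0 0 0 0 0"
}}

```text
time_s: 11.25
tool_pos: [0.5049, -0.3291, 0.1901]
ee_rot: [-0.0, -0.113, 0.994, -0.0]
wrist_force: [-2.7, 0.1, 4.8]
width: 0.362
grip_force: 61.1
```

Call:
{"method": "move_arm", "body": {
  "deltas": "0 0 0 0 0 0.0006 0;0 0 0 0 0 0 0;0 0 0 0 0 -0.0006 0;0 0 0 0 0 -0.0008 0;0 0 0 0 0 0 0"
}}

```text
time_s: 11.75
tool_pos: [0.5053, -0.329, 0.1901]
ee_rot: [0.0, -0.113, 0.994, 0.0]
wrist_force: [-1.0, -0.3, 2.7]
width: 0.368
grip_force: 60.7
```

Call:
{"method": "move_arm", "body": {
  "deltas": "0 0 0 0 0 0 60;0 0 0 0 0 0 85;0 0 0 0 0 0 85;0 0 0 0 0 0 85;0 0 0 0 0 0 85;0 0 0 0 0 0 85"
}}

```text
time_s: 12.35
tool_pos: [0.5053, -0.329, 0.1903]
ee_rot: [0.0, -0.113, 0.994, 0.0]
wrist_force: [-0.4, 0.5, -0.2]
width: 0.854
grip_force: 0.0
```

Call:
{"method": "move_arm", "body": {
  "deltas": "0 0 0 0 0 -0.02 85;0 0 0 0 0 -0.04 85;0 0 0 0 0 -0.04 85;0 0 0 0 0 0 85;0 0 0 0 0 0 85;0 0 0 0 0 0 85"
}}

```text
time_s: 12.95
tool_pos: [0.5048, -0.3286, 0.2891]
ee_rot: [-0.001, -0.113, 0.994, 0.001]
wrist_force: [-0.5, 0.5, -0.8]
width: 0.847
grip_force: 0.0
```

Run:
```python
from h import *
s=ctrl.get_state(); M=T(s); print(s["tool_pos"],s["wrist_force"],s["qpos"]);print(M[:3,:3].round(3))
c,W,E=cloud("wrist"); np.savez("w3.npz",W=W,f=c["frame"])
near=(abs(W[...,0]-.52)<.12)&(abs(W[...,1]+.32)<.1)
B=W[near&(W[...,2]>.146)&(W[...,2]<.155)]; print("boss",len(B),np.median(B,0),cv2.minAreaRect(B[:,:2].astype(np.float32)*1000))
K=W[near&(W[...,2]>.168)&(W[...,2]<.182)]; print("knob",len(K),np.median(K,0),cv2.minAreaRect(K[:,:2].astype(np.float32)*1000))
w=W[near&(W[...,2]>.09)&(W[...,2]<.12)]; print(np.percentile(w[:,2],[99]))
cv2.imwrite("pics/e.png",c["frame"])
```

```text
[ 0.50480567 -0.32863004  0.28908282] [-0.45931192  0.51595471 -0.83484644] [-6.82402087e-01  4.39701896e-01  1.36933094e-01  1.26990824e+00
  9.91034805e-05 -9.08762432e-01]
[[-0.974 -0.224 -0.001]
 [-0.224  0.974  0.001]
 [ 0.001  0.002 -1.   ]]
boss 1972 [ 0.50357171 -0.32788053  0.14976734] ((526.2308959960938, -323.6601867675781), (79.33234405517578, 31.99195098876953), 13.951641082763672)
knob 794 [ 0.56348521 -0.31458625  0.17361819] ((565.1991577148438, -314.2230224609375), (22.143068313598633, 22.78987693786621), 51.16181564331055)
[0.11231408]
```

View pics/e.png

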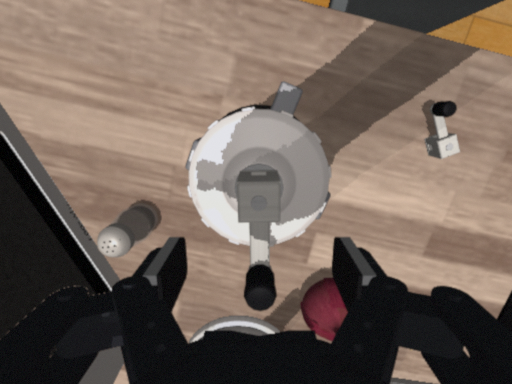

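The crank is home: boss top at 0.150 m, knob at (260,287) in the picture. I'm checking clearances for the knob circle before moving.

Run:
```python
from h import *
d=np.load("top.npz")["W"].reshape(-1,3); e=np.load("scene.npz")["W"].reshape(-1,3); w=np.load("w3.npz")["W"].reshape(-1,3)
for n,P in(("top",d),("scene",e)):
    P=P[(P[:,2]>.12)&(P[:,2]<.6)&(P[:,0]>.35)&(P[:,0]<.8)&(P[:,1]<0)&(P[:,1]>-.8)]
    P=P[np.hypot(P[:,0]-.5035,P[:,1]+.329)>.08]
    for a in np.radians(np.arange(13,-168,-20)):
        c=np.array([.5035+.065*np.cos(a),-.329+.065*np.sin(a)])
        D=np.hypot(*(P[:,:2]-c).T); i=D.argmin(); print(n,int(np.degrees(a)),c.round(3),D[i].round(3),P[i].round(3))
```

```text
top 13 [ 0.567 -0.314] 0.052 [ 0.619 -0.318  0.557]
top -7 [ 0.568 -0.337] 0.04 [ 0.583 -0.374  0.594]
top -27 [ 0.561 -0.359] 0.025 [ 0.581 -0.375  0.557]
top -47 [ 0.548 -0.377] 0.031 [ 0.579 -0.377  0.585]
top -67 [ 0.529 -0.389] 0.051 [ 0.579 -0.38   0.565]
top -87 [ 0.507 -0.394] 0.074 [ 0.579 -0.382  0.542]
top -107 [ 0.484 -0.391] 0.095 [ 0.579 -0.38   0.565]
top -127 [ 0.464 -0.381] 0.115 [ 0.579 -0.377  0.585]
top -147 [ 0.449 -0.364] 0.131 [ 0.579 -0.377  0.585]
top -167 [ 0.44  -0.344] 0.143 [ 0.579 -0.377  0.585]
scene 13 [ 0.567 -0.314] 0.048 [ 0.615 -0.311  0.539]
scene -7 [ 0.568 -0.337] 0.042 [ 0.583 -0.376  0.565]
scene -27 [ 0.561 -0.359] 0.027 [ 0.579 -0.379  0.559]
scene -47 [ 0.548 -0.377] 0.029 [ 0.576 -0.383  0.54 ]
scene -67 [ 0.529 -0.389] 0.048 [ 0.576 -0.383  0.54 ]
scene -87 [ 0.507 -0.394] 0.07 [ 0.576 -0.383  0.54 ]
scene -107 [ 0.484 -0.391] 0.092 [ 0.576 -0.383  0.54 ]
scene -127 [ 0.464 -0.381] 0.112 [ 0.576 -0.383  0.54 ]
scene -147 [ 0.449 -0.364] 0.129 [ 0.576 -0.383  0.54 ]
scene -167 [ 0.44  -0.344] 0.142 [ 0.576 -0.383  0.54 ]
```

Run:
```python
from h import *
c,W,E=cloud("scene"); c2,W2,E2=cloud("top")
old=np.load("scene.npz")["W"]; old2=np.load("top.npz")["W"]
cv2.imwrite("pics/f.png",np.hstack([cv2.resize(c["frame"],(400,300)),cv2.resize(c2["frame"],(400,300))]))
H=np.r_[old.reshape(-1,3),old2.reshape(-1,3)]
H=H[(H[:,0]>.45)&(H[:,0]<.75)&(H[:,1]<-.1)&(H[:,1]>-.6)&(H[:,2]>.25)&(H[:,2]<1)]
for y in np.arange(-.6,-.1,.03):
    h=H[(H[:,1]>=y)&(H[:,1]<y+.03)]
    if len(h): 
        g=h[h[:,0]<.64]; print("%.2f minx %.3f"%(y,h[:,0].min()), "lowest for x<.64:", g[g[:,2].argmin()].round(3) if len(g) else None, "x<.6",h[h[:,0]<.6][:,2].min() if (h[:,0]<.6).any() else None)
A=np.r_[W[(abs(W-old).max(-1)>.02)],W2[(abs(W2-old2).max(-1)>.02)]]
A=A[(A[:,2]>.25)&(A[:,0]>.1)]
for r in np.arange(.3,.7,.03):
    rr=np.hypot(A[:,0],A[:,1]); a=A[(rr>=r)&(rr<r+.03)&(abs(A[:,1]/A[:,0]+.65)<.4)]
    if len(a)>3: print("r%.2f top z %.3f"%(r,np.percentile(a[:,2],98)),len(a))
```

```text
-0.60 minx 0.619 lowest for x<.64: [ 0.62  -0.595  0.509] x<.6 None
-0.57 minx 0.617 lowest for x<.64: [ 0.623 -0.565  0.508] x<.6 None
-0.54 minx 0.615 lowest for x<.64: [ 0.622 -0.531  0.508] x<.6 None
-0.51 minx 0.616 lowest for x<.64: [ 0.622 -0.499  0.508] x<.6 None
-0.48 minx 0.576 lowest for x<.64: [ 0.622 -0.475  0.508] x<.6 0.5129810690776992
-0.45 minx 0.578 lowest for x<.64: [ 0.624 -0.435  0.507] x<.6 0.512323941378184
-0.42 minx 0.616 lowest for x<.64: [ 0.622 -0.403  0.508] x<.6 None
-0.39 minx 0.576 lowest for x<.64: [ 0.622 -0.379  0.508] x<.6 0.522367610608574
-0.36 minx 0.616 lowest for x<.64: [ 0.623 -0.352  0.508] x<.6 None
-0.33 minx 0.615 lowest for x<.64: [ 0.622 -0.31   0.508] x<.6 None
-0.30 minx 0.617 lowest for x<.64: [ 0.623 -0.271  0.508] x<.6 None
-0.27 minx 0.616 lowest for x<.64: [ 0.62  -0.244  0.508] x<.6 None
-0.24 minx 0.616 lowest for x<.64: [ 0.622 -0.217  0.508] x<.6 None
-0.21 minx 0.617 lowest for x<.64: [ 0.623 -0.191  0.508] x<.6 None
-0.18 minx 0.617 lowest for x<.64: [ 0.622 -0.15   0.508] x<.6 None
-0.15 minx 0.616 lowest for x<.64: [ 0.622 -0.146  0.509] x<.6 None
-0.12 minx 0.616 lowest for x<.64: [ 0.623 -0.116  0.508] x<.6 None
r0.30 top z 0.748 1657
r0.33 top z 0.744 1626
r0.36 top z 0.741 1609
r0.39 top z 0.737 1610
r0.42 top z 0.733 1589
r0.45 top z 0.729 1538
r0.48 top z 0.725 1416
r0.51 top z 0.719 1614
r0.54 top z 0.713 4970
r0.57 top z 0.713 6254
r0.60 top z 0.711 5024
r0.63 top z 0.702 1547
```

View pics/f.png

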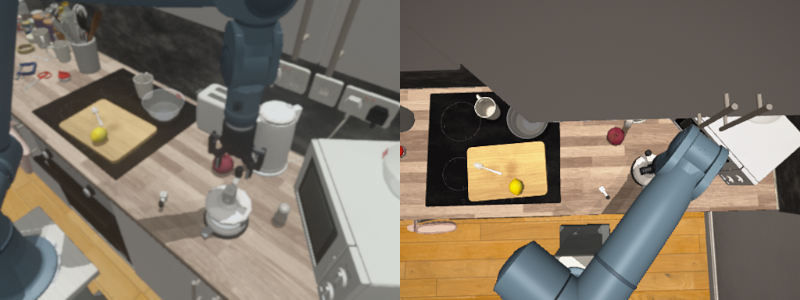

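The scene view shows the wrist housing about 0.42 m above the TCP. The cupboard handles at x = 0.576, from z = 0.51 up, would foul it with the tool vertical at the knob. So I'll tilt the tool 20° so the wrist leans back toward the robot.

Call:
{"method": "move_arm", "body": {
  "deltas": "0 0 6.67 0 0 0 65;0 0 6.67 0 0 0 65;0 0 6.66 0 0 0 65;0 -6.67 0 0 0 0 65;0 -6.67 0 0 0 0 65;0 -6.66 0 0 0 0 65;0 0 0 0 0 0 65;0 0 0 0 0 0 65"
}}

```text
time_s: 13.9
tool_pos: [0.5042, -0.3284, 0.2895]
ee_rot: [0.171, 0.061, 0.983, -0.01]
wrist_force: [-0.5, 0.1, 0.1]
width: 0.649
grip_force: 0.0
```

Run:
```python
from h import *
s=ctrl.get_state(); M=T(s); print(s["tool_pos"],s["qpos"],s["width"]); print(M[:3,:3].round(3))
G=np.array([.5665,-.3140,.170]); d=M[:3,:3].T@(G-M[:3,3])-[0,0,.054]; print("shift tool",d.round(4))
c=np.array([.5035,-.3288]); a0=np.radians(13)
for n in range(0,6):
    a=a0-np.radians(36*n); g=np.r_[c+.065*np.array([np.cos(a),np.sin(a)]),.170]; print(g.round(3),(g-M[:3,:3]@[0,0,.054]).round(3))
```

```text
[ 0.50419287 -0.32838695  0.28948611] [-0.76409328  0.22473224 -0.21849263  0.84774324  0.2048897  -0.61160481] 0.6487455485303903
[[-0.934  0.123  0.336]
 [ 0.116  0.992 -0.04 ]
 [-0.338  0.002 -0.941]]
shift tool [-0.0161  0.0218  0.0788]
[ 0.567 -0.314  0.17 ] [ 0.549 -0.312  0.221]
[ 0.563 -0.354  0.17 ] [ 0.545 -0.352  0.221]
[ 0.537 -0.385  0.17 ] [ 0.519 -0.382  0.221]
[ 0.498 -0.394  0.17 ] [ 0.48  -0.391  0.221]
[ 0.461 -0.378  0.17 ] [ 0.443 -0.376  0.221]
[ 0.44  -0.343  0.17 ] [ 0.422 -0.341  0.221]
```

Call:
{"method": "move_arm", "body": {
  "deltas": "0 0 0 -0.0161 0.0218 0 65;0 0 0 0 0 0.03 65;0 0 0 0 0 0.03 65;0 0 0 0 0 0.0188 65;0 0 0 0 0 0 65;0 0 0 0 0 0 65",
  "force": 25
}}

```text
time_s: 14.5
tool_pos: [0.5508, -0.3129, 0.2222]
ee_rot: [0.173, 0.06, 0.983, -0.011]
wrist_force: [0.4, -0.3, 0.2]
width: 0.647
grip_force: 0.0
```

Call:
{"method": "move_arm", "body": {
  "deltas": "0 0 0 0 0 0 40;0 0 0 0 0 0 20;0 0 0 0 0 0 0;0 0 0 0 0 0 0;0 0 0 0 0 0 0;0 0 0 0 0 0 0",
  "force": 25
}}

```text
time_s: 15.1
tool_pos: [0.5505, -0.3129, 0.2231]
ee_rot: [0.175, 0.06, 0.983, -0.011]
wrist_force: [2.8, 1.1, 4.2]
width: 0.27
grip_force: 27.1
```

Run:
```python
from h import *
s=ctrl.get_state(); M=T(s); print(s["tool_pos"],s["wrist_force"],s["width"]*85,s["grip_force"])
print("grasp",M[:3,3]+M[:3,:3]@[0,0,.054]); print(M[:3,:3].round(4))
c,W,E=cloud("wrist"); cv2.imwrite("pics/g.png",c["frame"])
# tool-frame moves for 24 steps of -7.5deg
Rt=M[:3,:3]; a=np.radians(13-7.5*np.arange(25)); p=.065*np.stack([np.cos(a),np.sin(a),0*a],1)
print((np.diff(p,axis=0)@Rt*1000).round(1).tolist())
```

```text
[ 0.55053438 -0.31294412  0.22308631] [2.82085576 1.07273006 4.18007135] 22.962806521160463 27.1223983168602
grasp [ 0.56900686 -0.3152664   0.17239731]
[[-0.9317  0.1221  0.3421]
 [ 0.1142  0.9925 -0.043 ]
 [-0.3448 -0.001  -0.9387]]
[[-2.2, -8.2, 0.8], [-1.2, -8.4, 0.5], [-0.2, -8.5, 0.1], [0.9, -8.5, -0.3], [1.9, -8.3, -0.7], [2.9, -7.9, -1.1], [3.8, -7.5, -1.4], [4.7, -6.9, -1.7], [5.5, -6.1, -2.0], [6.2, -5.3, -2.3], [6.8, -4.4, -2.5], [7.3, -3.4, -2.7], [7.7, -2.4, -2.8], [7.9, -1.3, -2.9], [8.0, -0.2, -2.9], [7.9, 0.9, -2.9], [7.8, 2.0, -2.8], [7.4, 3.1, -2.7], [7.0, 4.1, -2.6], [6.4, 5.0, -2.4], [5.8, 5.9, -2.1], [5.0, 6.6, -1.8], [4.1, 7.3, -1.5], [3.2, 7.8, -1.2]]
```

View pics/g.png

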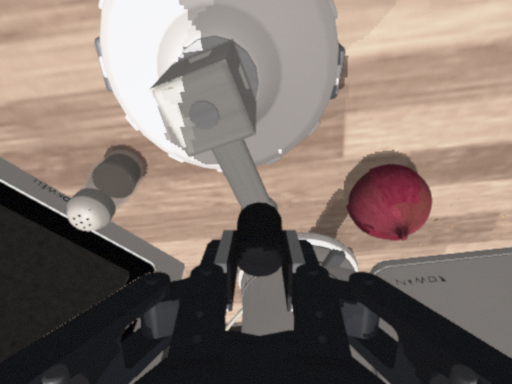

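The knob is gripped at (260,240) in the picture, with small forces. Turning clockwise now.

Call:
{"method": "move_arm", "body": {
  "deltas": "0 0 0 -0.0022 -0.0082 0.0008 0;0 0 0 -0.0012 -0.0084 0.0005 0;0 0 0 -0.0002 -0.0085 0.0001 0;0 0 0 0.0009 -0.0085 -0.0003 0;0 0 0 0.0019 -0.0083 -0.0007 0;0 0 0 0.0029 -0.0079 -0.0011 0;0 0 0 0.0038 -0.0075 -0.0014 0;0 0 0 0.0047 -0.0069 -0.0017 0"
}}

```text
time_s: 15.95
tool_pos: [0.5318, -0.3751, 0.2229]
ee_rot: [0.175, 0.06, 0.983, -0.01]
wrist_force: [3.4, 1.6, 5.4]
width: 0.273
grip_force: 27.3
```

Run:
```python
from h import *
s=ctrl.get_state(); M=T(s); g=M[:3,3]+M[:3,:3]@[0,0,.054]; v=g[:2]-[.5035,-.3288]; print(g,s["wrist_force"],s["torque"],np.hypot(*v),np.degrees(np.arctan2(v[1],v[0])))
```

```text
[ 0.55033936 -0.37730862  0.17219752] [3.41941215 1.64872166 5.43912468] [ 0.52107305 -0.60452364  0.07735863] 0.06743153454645211 -46.002980282202714
```

Call:
{"method": "move_arm", "body": {
  "deltas": "0 0 0 0.0055 -0.0061 -0.0020 0;0 0 0 0.0062 -0.0053 -0.0023 0;0 0 0 0.0068 -0.0044 -0.0025 0;0 0 0 0.0073 -0.0034 -0.0027 0;0 0 0 0.0077 -0.0024 -0.0028 0;0 0 0 0.0079 -0.0013 -0.0029 0;0 0 0 0.0080 -0.0002 -0.0029 0;0 0 0 0.0079 0.0009 -0.0029 0"
}}

```text
time_s: 16.75
tool_pos: [0.468, -0.3902, 0.223]
ee_rot: [0.175, 0.06, 0.983, -0.011]
wrist_force: [4.1, -0.1, 5.6]
width: 0.267
grip_force: 27.3
```

Call:
{"method": "move_arm", "body": {
  "deltas": "0 0 0 0.0078 0.0020 -0.0028 0;0 0 0 0.0074 0.0031 -0.0027 0;0 0 0 0.0070 0.0041 -0.0026 0;0 0 0 0.0064 0.0050 -0.0024 0;0 0 0 0.0058 0.0059 -0.0021 0;0 0 0 0.0050 0.0066 -0.0018 0;0 0 0 0.0041 0.0073 -0.0015 0;0 0 0 0.0032 0.0078 -0.0012 0"
}}

```text
time_s: 17.55
tool_pos: [0.4229, -0.3427, 0.2227]
ee_rot: [0.174, 0.061, 0.983, -0.012]
wrist_force: [2.1, -3.6, 5.2]
width: 0.269
grip_force: 27.2
```

Run:
```python
from h import *
s=ctrl.get_state(); M=T(s); g=M[:3,3]+M[:3,:3]@[0,0,.054]; v=g[:2]-[.5035,-.3288]; print(g,s["wrist_force"],s["torque"],np.hypot(*v),np.degrees(np.arctan2(v[1],v[0])))
c,W,E=cloud("wrist"); np.savez("w4.npz",W=W,f=c["frame"])
c2,W2,E=cloud("top")
for W in(W,W2):
    near=(np.hypot(W[...,0]-.5035,W[...,1]+.3288)<.03); B=W[near&(W[...,2]>.146)&(W[...,2]<.155)]
    if len(B)>20: print(len(B),np.median(B,0),cv2.minAreaRect(B[:,:2].astype(np.float32)*1000))
```

```text
[ 0.44124983 -0.34510158  0.17192523] [ 2.115213   -3.56694961  5.21852745] [-0.72927856 -0.61061899 -0.21532233] 0.06434924255135738 -165.32536267073584
494 [ 0.49785291 -0.34015261  0.14990375] ((504.4679870605469, -338.7283935546875), (32.9404411315918, 12.84797191619873), 13.95731258392334)
104 [ 0.50172795 -0.32840849  0.14945061] ((501.6175537109375, -327.98895263671875), (30.745479583740234, 31.997589111328125), 12.317883491516113)
```

Call:
{"method": "move_arm", "body": {
  "deltas": "0 0 0 0.0008 0.0027 -0.0003 0;0 0 0 0.0007 0.0028 -0.0003 0;0 0 0 0 0 0 0;0 0 0 0 0 0 0"
}}

```text
time_s: 18.05
tool_pos: [0.4218, -0.3368, 0.2225]
ee_rot: [0.173, 0.061, 0.983, -0.012]
wrist_force: [1.0, -2.3, 6.3]
width: 0.266
grip_force: 27.3
```

Call:
{"method": "move_arm", "body": {
  "deltas": "0 0 0 0 0 0 40;0 0 0 0 0 0 65;0 0 0 0 0 0 65;0 0 0 0 0 0 65;0 0 0 0 0 0 65"
}}

```text
time_s: 18.55
tool_pos: [0.4218, -0.3357, 0.2214]
ee_rot: [0.173, 0.06, 0.983, -0.01]
wrist_force: [-0.4, -1.1, -0.3]
width: 0.648
grip_force: 0.0
```

Call:
{"method": "move_arm", "body": {
  "deltas": "0 0 0 0 0 -0.02 65;0 0 0 0 0 -0.04 65;0 0 0 0 0 -0.05 65;0 0 0 0 0 -0.03 65;0 0 0 0 0 0 65;0 0 0 0 0 0 65"
}}

```text
time_s: 19.15
tool_pos: [0.3747, -0.3307, 0.3541]
ee_rot: [0.174, 0.06, 0.983, -0.011]
wrist_force: [-0.2, 0.5, -0.5]
width: 0.653
grip_force: 0.0
```

Run:
```python
from h import *
s=ctrl.get_state(); M=T(s); print(s["tool_pos"],s["wrist_force"],s["width"])
c,W,E=cloud("wrist"); c2,W2,E=cloud("top")
for W in(W,W2):
    r=np.hypot(W[...,0]-.5035,W[...,1]+.3288)
    B=W[(r<.026)&(W[...,2]>.146)&(W[...,2]<.155)]
    if len(B)>20: print("boss",len(B),np.median(B,0),cv2.minAreaRect(B[:,:2].astype(np.float32)*1000))
    K=W[(r<.09)&(W[...,2]>.166)&(W[...,2]<.182)]
    if len(K)>9:
        q=cv2.minAreaRect(K[:,:2].astype(np.float32)*1000); print("knob",len(K),q,np.degrees(np.arctan2(q[0][1]+328.8,q[0][0]-503.5)))
cv2.imwrite("pics/h.png",c["frame"])
```

```text
[ 0.3746624  -0.33067175  0.35406301] [-0.16108     0.5074706  -0.48697744] 0.6530813001327552
boss 685 [ 0.50027547 -0.32904438  0.14986974] ((503.31671142578125, -329.3573913574219), (33.012447357177734, 32.23781204223633), 9.280078887939453)
knob 509 ((438.1328125, -339.5108642578125), (23.10411262512207, 22.1933650970459), 45.79877471923828) -170.6943859360701
boss 104 [ 0.50196605 -0.32772064  0.14924308] ((503.27081298828125, -328.3533630371094), (31.281723022460938, 31.622112274169922), 6.898094177246094)
knob 56 ((438.3680725097656, -338.2638854980469), (21.609970092773438, 23.533039093017578), 88.29283905029297) -171.73259224867206
```

View pics/h.png

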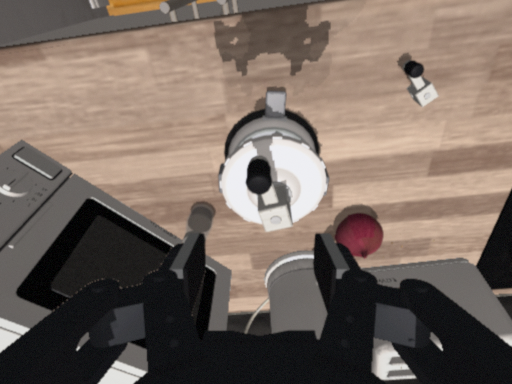

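The crank is still home, with its boss top at 0.150 m. It has turned about 184°, so the shaft has made roughly half a turn allowing for play. The gripper is clear of everything, the knob is at (258,175) in the picture, and nothing else has moved, so I'm handing in.

```bash
python3 -c "
from rig import ctrl
print(ctrl.sign_off())"
```

```text
the job is handed in; nothing more can be done
None
```

The crank sits fully home on the drive (boss top at 0.150 m, ball click inferred from the side force dropping away), was turned about half a turn clockwise by its knob and let go; the job is handed in at about 19 s.

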